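# Mount the bottle clamp on the tilting mixer and clamp a reagent bottle in it

## Robot

A 7-joint arm with a two-finger parallel gripper is mounted at the origin on a cart in front of the work surface, level with it; the furniture and walls round the work are solid. World frame = base frame: x ahead of the robot, y to its left, z up, the work surface at z = 0. Lengths are in m, angles in degrees, forces in N, time in s.
With the tool pointing down it reaches from about 0.35 to 0.9 m from the base axis. Payload 7.2 kg.
Tool frame: the origin (TCP) lies midway between the tips of the shut fingers; the grasp point (between the pads) lies 19 mm behind it (tcp_to_grasp is the distance from the TCP to the grasp point, in m); y points along the fingers, x is the direction in which the jaws open and shut, and the axes are right-handed (so a half turn about y gives the same grasp; the last joint's range is limited). The gripper opens to 88 mm and grips with 3 to 60 N. Pads are 20 mm wide; open, the fingers measure 115 mm over their backs; the gripper's body (75 mm by 178 mm) begins 61 mm behind the grasp point.
Start: joints at [-76.1, 23.554, -0.728, 91.456, 0.321, 64.991, -4.71], TCP at [0.191, 0.595, 0.223] pointing down, gripper open.
Joint ranges: [-169.25, 169.25], [-16.82, 113.86], [-84.01, 82.57], [7.8, 145.47], [-59.2, 239.2], [7.22, 106.19], [-163.78, 163.78]. Speed limits (degrees/s): [136.94, 136.94, 172.46, 172.46, 180, 180, 180].

## Interface

Orientations are given as [roll, pitch, yaw] about the fixed x, y, z axes, in that order (R = Rz(yaw) Ry(pitch) Rx(roll)).
In Python, from station import * gives the robot as it stands. Calls block until the motion is done:
- movep(position, orientation): joint-space move of the TCP to a pose.
- move_straight(position, frame=None, velocity=0.15, contact_N=None): straight line of the TCP; frame=None keeps the orientation; velocity is the mean speed in m/s. With contact_N (N) it stops when the force on the tool has changed by that much, and returns True; else False.
- move_j(angles): joint-space move.
- open_jaws() and close_gripper(grip_force=None): open the fingers fully, or close them until they stop; grip_force is the grip in N (None keeps the last).
- pause(seconds).
- ik(position, orientation): joint angles nearest the present ones, or None.
- get_image(name): name is "side" or "top"; returns (picture, depth): 480x640x3 uint8, red, green, blue; 480x640 float32, m along the optical axis (not along the pixel's ray), 0 where there is no reading.
- camera_info(name): a dict with "fov_y" (degrees; the focal length in pixels is half the picture's height over the tangent of half this angle, whatever the lens; pixels are square), "cx", "cy" (the principal point, pixels), "world_from_camera" (4x4, takes a point from camera to world coordinates). Camera axes: x right, y up, looking along -z (the intrinsics and any distortion apply to the point x, -y, -z); pixel columns grow to the right and rows downward; lengths in m; the calibration is good to about 2 mm. A picture is of the moment at which its call begins. camera_info takes no time and is no camera call.
A pose or a line that the arm cannot do raises PlanningError and nothing moves.
- finish_job(): hands the job in, once; it reports no verdict.
Trained networks look in the newest picture that a camera, given by its name, has taken for a name from the list of things; names that differ only in an ending like _2 or _b are one class to them, and where a whole thing is asked for, a point or a joint stands for the part that bears it (a point fixed in the world has none). Each returns a list of dicts, best first, with "confidence" (0 to 1); they miss things now and then, are a little off and sometimes report something else, mostly with a low value. They report only what shows in the picture. A call takes as long as a camera call. They do not tell look-alikes from the thing itself.
- recognise(camera, target): "extent" ([left, top, right, bottom] in pixels, round what is visible of it).
- cut_out(camera, target): "mask" (480x640 bool, what is visible of it) and "extent" ([left, top, right, bottom] in pixels, round what is visible of it).
Readings, each from a call of its own:
- get_clock(): time.
- get_q(): joint angles.
- get_dq(): joint speeds.
- get_joint_torque(): joint torques, N m.
- get_tcp_pos(): TCP position.
- get_tcp_rot(): TCP orientation.
- get_contact_force(): force on the tool from outside, world axes, zero at the start.
- get_torque(): the same for the moment, N m.
- get_finger_gap(): finger opening in m.
Only numpy, scipy, OpenCV 4.12 (cv2) and the standard library are available. Lean on these libraries where they do the work, as an engineer would, in place of code of your own. Each camera call takes 0.05 s, during which the arm holds its last target.

## Task

Get the tilting mixer ready for the sample: pick up the blue clamp plate, press the large ends of its two keyholes over the two studs of the sloping platform so that the plate lies flat on it, sliding jaw uppermost, and then slide the plate down the slope until the studs stand at the top ends of the slots and lock it. Then stand the small glass-stoppered reagent bottle on the locked plate, square to it, between the jaws, and let go of it; finally push the sliding jaw down the slope until it presses the bottle firmly, but without ramming it, against the fixed jaw, and leave everything so. Do not knock over the bottle or shift the other things on the bench.

Things in the scene. Friction and masses are not known exactly. Their poses are not given: they have to be found in the camera images.
- platform: aluminium platform on the white tilting mixer (fixed machine, base 128 x 136 mm, 52 mm high; place and direction vary), sloping 23 degrees, low edge towards the robot. Origin in its top face, 104 mm above the bench; x up the slope, y level (left, looking up the slope), z square out of it. Top face x -62 to +66, y -68 to +68 mm, 8 mm thick
- stud_l (a point): foot of the left steel stud on the platform's top face, at x = +4, y = +50 mm of its frame; axes as the platform. Neck 8 mm thick and 6 mm long, then a round head 16 mm in diameter and 4 mm high
- stud_r (a point): foot of the right stud, the same, at x = +4, y = -50 mm of the platform's frame
- plate_base (a point): centre of the underside of the loose blue clamp plate (120 x 132 x 4 mm, 0.25 to 0.5 kg with its jaws), flat on the bench at first. x along the plate from fixed to sliding jaw, y left of that, z up. It runs x -58 to +62, y -66 to +66 mm. On the platform, axes parallel, it goes on at x = +16, y = 0 of the platform's frame, is pressed to z = 0 and is locked at x = 0 (stops at -1.5 mm)
- keyhole_l (a point): centre of the large end of the left keyhole, at the underside, x = -12, y = +50 mm of the plate's frame. Large end 22 mm in diameter; a slot 11 mm wide runs from it towards +x, its round end centred 16 mm from this point. Axes as the plate
- keyhole_r (a point): the same of the right keyhole, x = -12, y = -50 mm of the plate's frame
- fixed_jaw (a point): grip point in the plate's fixed jaw, a rigid aluminium block 16 mm thick in x (inner rubber face at x = -34 mm of the plate), 70 mm wide in y, 4 to 42 mm above the underside; the point is mid-block, 26 mm above the underside, at x = -42, y = 0 mm. The best place to hold the plate: pinch the block across its thickness, fingers in line with x. Axes as the plate
- jaw (a joint): opening of the sliding jaw in m: 0 nearest the fixed jaw, 0.034 fully open; moves along the plate's x, stiff (about 2 N), stays where it is left. Starts at 0.020 to 0.032; bears on the reagent bottle at about 0.008
- jaw_back (a point): middle of the sliding jaw's back, the face away from the fixed jaw, 72 mm wide in y, 5 to 40 mm above the plate's underside, with a black thumb pad 34 mm wide up to 58 mm; the point is 40 mm above the underside, at x = 24.8 mm + opening of the plate's frame. Push here towards -x to close it. Its front is a V, faces 25 degrees off y, bottom of the V 10 mm in front of the back. Axes as the plate
- bottle_mid (a point): centre (46 mm above the foot) of the clear glass reagent bottle with a dark green band and green tape over its wide flat stopper; body 54 mm in diameter, 93 mm tall, 0.06 to 0.13 kg, upright on the bench. Straight up to 45 mm, then sloping shoulders; stopper 35 mm wide, 80 to 92 mm above the foot, does not come off: hold the body or that. Clamped, its axis stands at x = -7, y = 0 mm of the plate's frame, foot on the plate
- beaker_mid (a point): glass beaker, 56 mm in diameter, 69 mm high (middle); stays where it is. It and the reagent bottle may stand in each other's places
- flask_mid (a point): conical flask with red stopper, 64 mm in diameter, 106 mm high (middle); stays where it is
- wash_bottle_mid (a point): white wash bottle with blue cap, 65 x 84 x 183 mm (70 mm above its foot); stays where it is
- bulb_mid (a point): red rubber pipette bulb, 57 x 75 x 80 mm (30 mm above the bench); stays where it is
- tape_mid (a point): roll of green tape lying flat, 70 mm in diameter, 18 mm high (middle); stays where it is
- dropper_mid (a point): square glass dropping bottle with white cap, 39 x 39 x 106 mm (50 mm above its foot); stays where it is
- vial_0_mid (a point): sample vial, white cap, 24 mm in diameter, 52 mm high (middle); stays where it is
- vial_1_mid (a point): sample vial, black cap, 24 mm in diameter, 52 mm high (middle); stays where it is
Things that resemble listed ones, but are neither listed nor needed, are in the scene too. What is shaped like the part that bears bottle_mid but purple or yellow is not meant.

How it is judged (in metres and radians):
On the way, in this order (a step that is already met when the one before it is completed fails the run):
1. the clamp plate lies flat on the platform with the stud heads through the large ends of its keyholes (x of plate_base in the frame of platform between 0.009 and 0.022 m and y of plate_base in the frame of platform between -0.004 and 0.004 m and z of plate_base in the frame of platform between -0.002 and 0.0032 m and angle between the z axis of plate_base and the z axis of platform, either way round below 0.06 rad and angle between the x axis of plate_base and the x axis of platform, either way round below 0.08 rad), for 0.1 s.
2. the plate is slid down the slope, the stud necks at the ends of the slots (x of plate_base in the frame of platform between -0.005 and 0.004 m and y of plate_base in the frame of platform between -0.004 and 0.004 m and z of plate_base in the frame of platform between -0.002 and 0.0032 m and angle between the z axis of plate_base and the z axis of platform, either way round below 0.06 rad and angle between the x axis of plate_base and the x axis of platform, either way round below 0.08 rad), for 0.2 s.
3. the reagent bottle stands on the locked plate between the jaws, let go (all of step 2 and x of bottle_mid in the frame of plate_base between -0.012 and 0.022 m and y of bottle_mid in the frame of plate_base between -0.014 and 0.014 m and z of bottle_mid in the frame of plate_base between 0.045 and 0.057 m and angle between the z axis of bottle_mid and the z axis of plate_base, either way round below 0.22 rad and contact force between the fingers and reagent below 0.05 N), for 0.2 s.
4. the sliding jaw presses on the bottle with at least 1.5 N (contact force between jaw and reagent above 1.5 N and x of bottle_mid in the frame of plate_base between -0.012 and 0 m and y of bottle_mid in the frame of plate_base between -0.014 and 0.014 m and z of bottle_mid in the frame of plate_base between 0.045 and 0.057 m and angle between the z axis of bottle_mid and the z axis of plate_base, either way round below 0.22 rad), for 0.1 s.
At the end, for the whole second after the job is handed in: Plate locked and flat on the platform (within 5 mm down, 4 mm up the slope and sideways, 3.2 mm off it, 3.5 degrees); bottle on it, square within 7 degrees, axis within 3.5 mm of x = -7 mm and 7.5 mm of y = 0 of the plate; sliding jaw bears on it (opening 5.5 to 11.5 mm); all at rest (all of step 2 and x of bottle_mid in the frame of plate_base between -0.0105 and -0.0035 m and y of bottle_mid in the frame of plate_base between -0.0075 and 0.0075 m and z of bottle_mid in the frame of plate_base between 0.047 and 0.053 m and angle between the z axis of bottle_mid and the z axis of plate_base, either way round below 0.12 rad and value of joint jaw between 0.0055 and 0.0115 m and linear speed of each of reagent, clamp_plate below 0.01 m/s); the robot touches nothing.
It fails at once if the reagent bottle is tipped more than 55 degrees (angle between bottle_mid's own z axis and vertical above 0.96 rad).
It fails at once if the bottle is rammed: jaw force over 45 N (contact force between jaw and reagent above 45 N).
It fails at once if another thing on the bench is shifted more than 30 mm (distance of any of beaker_mid, flask_mid, wash_bottle_mid, bulb_mid, tape_mid, dropper_mid, vial_0_mid, vial_1_mid from where it was at the start of the episode above 0.03 m).
It also fails if it takes over 67 s, if anything falls off the work surface, if the arm or the gripper's body presses on something with over 40 N, if the wrist force passes 120 N, or if a joint passes its speed limit or range.

## Working session

There is one attempt and no reset: what is moved stays moved. The work goes in short steps, each a Python script; the robot and the scene stay as the last script left them, time stands still between calls to the robot, and variables do not carry over. Pictures are saved under pics/ and viewed, and the job is handed in when it is done.

```bash
ls; mkdir -p pics; python3 - <<'E'
from station import *
import cv2
for n in ("side","top"):
    im,d=get_image(n); cv2.imwrite(f"pics/{n}0.png",im[:,:,::-1]); 
    import numpy as np; np.save(f"{n}0.npy",d)
    print(n,camera_info(n), (d>0).mean())
print(get_clock(),get_tcp_pos(),get_tcp_rot(),get_finger_gap())
E
```

```text
pics
side {'fov_y': 57.85512552715536, 'cx': 325.7197772841085, 'cy': 241.31990376695506, 'world_from_camera': array([[-0.9904979 ,  0.0930298 , -0.10128855,  0.40511063],
       [-0.13681959, -0.59191477,  0.79430303,  1.08533839],
       [ 0.01393966,  0.80061374,  0.59901864,  0.69238077],
       [ 0.        ,  0.        ,  0.        ,  1.        ]])} 0.9959342447916667
top {'fov_y': 47.617491035859295, 'cx': 317.3342515316567, 'cy': 240.21157290830288, 'world_from_camera': array([[ 3.00704703e-02,  9.86246639e-01, -1.62521797e-01,
         2.66302658e-01],
       [-9.99547267e-01,  2.95054262e-02, -5.88984955e-03,
         2.87833505e-01],
       [-1.01356943e-03,  1.62625329e-01,  9.86687375e-01,
         1.53412851e+00],
       [ 0.00000000e+00,  0.00000000e+00,  0.00000000e+00,
         1.00000000e+00]])} 0.9959733072916667
0.1 [0.19104737 0.59460871 0.22190202] [-9.00064959e+01  8.17699956e-02  7.21926711e+01] 0.08765411509884241
```

View pics/side0.png

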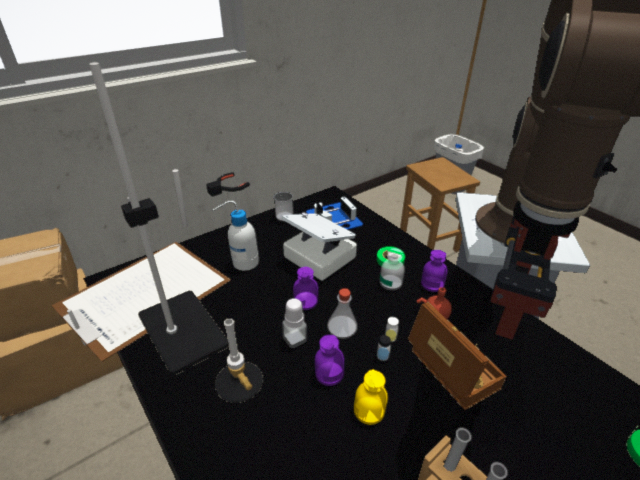

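View pics/top0.png

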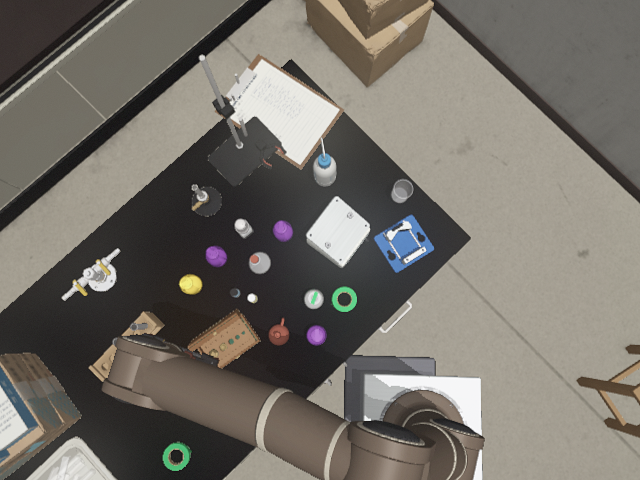

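```bash
cat > h.py <<'E'
import numpy as np, cv2
from station import *
from scipy.spatial.transform import Rotation as Rn
def K(n):
    c=camera_info(n); f=240/np.tan(np.radians(c["fov_y"]/2)); return f,c["cx"],c["cy"],np.array(c["world_from_camera"])
def unproj(n,u,v,d):
    f,cx,cy,T=K(n); u=np.asarray(u,float);v=np.asarray(v,float)
    p=np.stack([(u-cx)/f*d,-(v-cy)/f*d,-d*np.ones_like(u)],-1)
    return p@T[:3,:3].T+T[:3,3]
def cloud(n,d):
    v,u=np.mgrid[0:480,0:640]; return unproj(n,u,v,d)
def proj(n,P):
    f,cx,cy,T=K(n); p=(np.atleast_2d(P)-T[:3,3])@T[:3,:3]
    return np.stack([cx+f*p[:,0]/-p[:,2], cy-f*p[:,1]/-p[:,2]],-1)
def ray_z(n,u,v,z):
    f,cx,cy,T=K(n); r=np.array([(u-cx)/f,-(v-cy)/f,-1.])@T[:3,:3].T
    return T[:3,3]+r*(z-T[2,3])/r[2]
def crop(n,im,box,k,name):
    l,t,r,b=box; cv2.imwrite("pics/"+name,cv2.resize(im[t:b,l:r,::-1],None,fx=k,fy=k,interpolation=cv2.INTER_CUBIC))
E
python3 - <<'E'
from h import *
for n in ("top","side"):
    im,d=get_image(n); np.save(n+"im.npy",im); np.save(n+"d.npy",d)
    for t in ("platform","plate_base","bottle_mid","jaw","jaw_back","fixed_jaw","beaker_mid"):
        for r in cut_out(n,t)[:4]:
            m=r["mask"]; C=cloud(n,d)[m]
            print(n,t,round(r["confidence"],2),np.round(r["extent"]),np.round(np.median(C,0),3),np.round(C.max(0),3))
im=np.load("topim.npy"); crop("top",im,(290,180,450,320),5,"t1.png")
im=np.load("sideim.npy"); crop("side",im,(260,180,440,310),4,"s1.png")
print(get_clock())
E
```

```text
top platform 0.93 [306. 195. 368. 263.] [0.531 0.243 0.107] [0.641 0.326 1.534]
top platform 0.67 [376. 219. 432. 271.] [0.516 0.052 0.006] [0.599 0.288 1.534]
top plate_base 0.77 [375. 212. 432. 274.] [0.515 0.053 0.006] [0.598 0.288 1.534]
top bottle_mid 0.92 [179. 276. 201. 296.] [0.376 0.634 0.06 ] [0.404 0.673 1.534]
top bottle_mid 0.89 [302. 289. 321. 313.] [0.347 0.301 0.061] [0.376 0.328 1.534]
top bottle_mid 0.87 [306. 325. 325. 343.] [0.252 0.293 0.062] [0.277 0.321 0.102]
top bottle_mid 0.75 [206. 242. 230. 272.] [0.454 0.571 0.06 ] [0.49  0.614 1.534]
top jaw 0.79 [388. 220. 410. 245.] [0.55  0.075 0.04 ] [0.578 0.288 1.534]
top jaw_back 0.52 [385. 220. 409. 243.] [0.55  0.073 0.041] [0.572 0.288 1.534]
top fixed_jaw 0.86 [374. 219. 432. 274.] [0.515 0.053 0.006] [0.598 0.288 1.534]
top beaker_mid 0.78 [388. 179. 414. 204.] [0.665 0.061 0.028] [0.686 0.288 1.534]
top beaker_mid 0.56 [330. 286. 358. 310.] [0.352 0.218 0.019] [0.386 0.288 1.534]
side platform 0.88 [283. 214. 353. 242.] [0.527 0.259 0.11 ] [0.612 1.085 0.692]
side plate_base 0.6 [305. 197. 360. 232.] [0.499 0.055 0.005] [0.599 1.085 0.692]
side plate_base 0.47 [230. 207. 258. 272.] [0.702 0.306 0.082] [0.767 1.085 0.692]
side bottle_mid 0.95 [315. 336. 344. 384.] [0.458 0.595 0.054] [0.493 1.085 0.692]
side bottle_mid 0.9 [420. 250. 444. 291.] [0.256 0.311 0.05 ] [0.405 1.085 0.692]
side bottle_mid 0.83 [378. 247. 404. 288.] [0.351 0.321 0.051] [0.405 1.085 0.692]
side bottle_mid 0.78 [357. 369. 386. 423.] [0.38  0.66  0.054] [0.407 1.085 0.692]
side jaw 0.65 [315. 206. 330. 223.] [0.549 0.087 0.038] [0.572 1.085 0.692]
side jaw 0.23 [282. 210. 352. 240.] [0.53  0.258 0.109] [0.654 1.085 0.692]
side jaw_back 0.47 [315. 201. 332. 219.] [0.546 0.089 0.038] [0.572 1.085 0.692]
side fixed_jaw 0.74 [308. 200. 363. 229.] [0.499 0.055 0.005] [0.596 1.085 0.692]
side beaker_mid 0.62 [275. 192. 294. 222.] [0.657 0.083 0.047] [0.886 1.085 0.692]
0.9
```

View pics/t1.png

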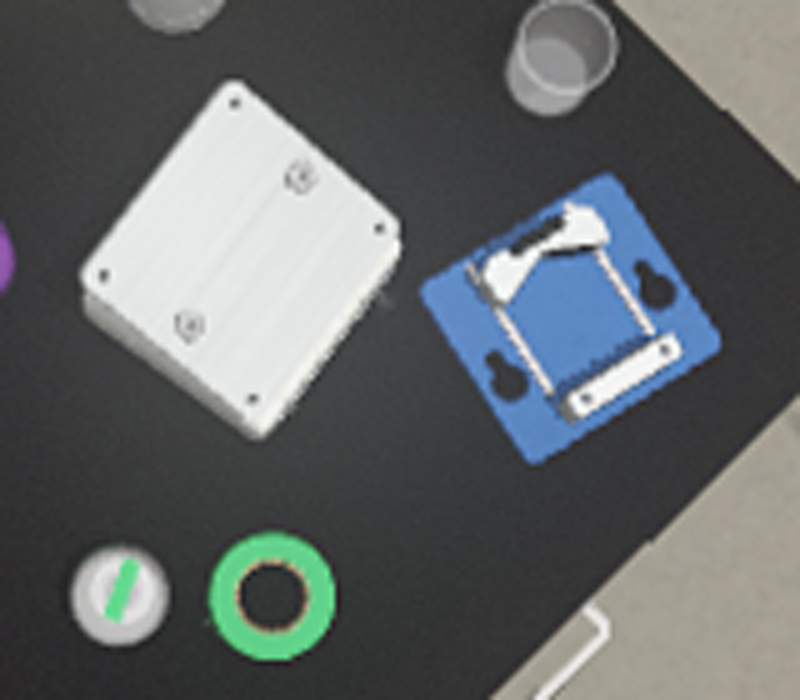

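View pics/s1.png

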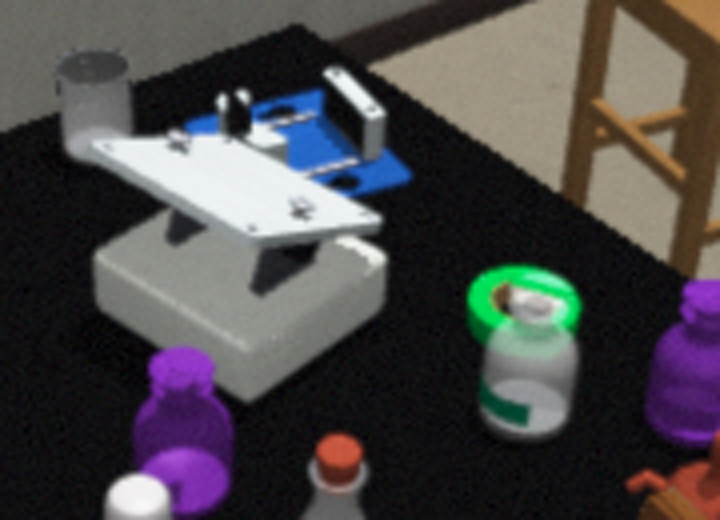

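```bash
cat > est.py <<'E'
from h import *
from scipy.optimize import least_squares
def ray_plane(n,u,v,p0,nz):
    f,cx,cy,T=K(n); u=np.asarray(u,float);v=np.asarray(v,float)
    r=np.stack([(u-cx)/f,-(v-cy)/f,-np.ones_like(u)],-1)@T[:3,:3].T
    t=((p0-T[:3,3])@nz)/(r@nz); return T[:3,3]+r*t[...,None]
E
python3 - <<'E'
from est import *
for n in ("top","side"):
    im=np.load(n+"im.npy").astype(int); d=np.load(n+"d.npy"); C=cloud(n,d)
    # platform
    box=(C[...,0]>.42)&(C[...,0]<.66)&(C[...,1]>.14)&(C[...,1]<.36)&(C[...,2]>.066)&(C[...,2]<.16)
    P=C[box]
    best=None; rng=np.random.default_rng(0)
    for _ in range(300):
        a=P[rng.choice(len(P),3,False)]; nn=np.cross(a[1]-a[0],a[2]-a[0]); 
        if np.linalg.norm(nn)<1e-5: continue
        nn/=np.linalg.norm(nn); nn*=np.sign(nn[2])
        i=abs((P-a[0])@nn)<.003
        if best is None or i.sum()>best.sum(): best=i
    Q=P[best]; c=Q.mean(0); nn=np.linalg.svd(Q-c)[2][2]; nn*=np.sign(nn[2])
    up=-nn[:2]; yaw=np.degrees(np.arctan2(up[1],up[0]))
    print(n,len(Q),"tilt",np.degrees(np.arccos(nn[2])),"yaw",yaw,c, "std",np.std((Q-c)@nn))
    # studs: points above plane
    h=(P-c)@nn
    print("above",np.sum(h>.005), np.percentile(h,[1,50,99]))
    # in-plane rect
    yr=np.radians(yaw); R=Rn.from_euler('ZY',[yr,-np.radians(23)]).as_matrix()
    L=(Q-c)@R; r=cv2.minAreaRect(L[:,:2].astype(np.float32)*1000); print(r)
    # plate
    m=(im[...,2]-im[...,0]>40)&(C[...,0]>.4)&(C[...,0]<.65)&(C[...,1]>-.05)&(C[...,1]<.16)
    S=C[m]; print("plate z",np.median(S[:,2]),len(S))
    v,u=np.nonzero(m); W=np.array([ray_z(n,a,b,.004) for a,b in zip(u,v)])
    r=cv2.minAreaRect(W[:,:2].astype(np.float32)*1000); print(r)
E
```

```text
top 1602 tilt 23.25985448044052 yaw 54.711733590851665 [0.53145678 0.24238012 0.10587713] std 0.001626318498439983
above 150 [-0.00690842  0.00021343  0.01045215]
((-1.6122283935546875, 0.13559722900390625), (129.8856964111328, 136.65850830078125), 0.29377326369285583)
plate z 0.004558674823499476 1404
((517.2742309570312, 51.131893157958984), (122.1854019165039, 134.41720581054688), 33.43072509765625)
side 992 tilt 22.67351010687713 yaw 54.2167358500035 [0.52931037 0.25366581 0.10689204] std 0.0009859520258693564
above 35 [-3.63686943e-02  4.68451726e-05  9.74916686e-03]
((-8.66845703125, -5.2330322265625), (132.06451416015625, 137.43844604492188), 0.2366953343153)
plate z 0.0025720481514066584 509
((514.0347900390625, 53.773372650146484), (115.61248779296875, 147.4873809814453), 37.91353225708008)
```

```bash
cat >> est.py <<'E'
from scipy.optimize import minimize
def platR(yaw): return Rn.from_euler('ZY',[np.radians(yaw),-np.radians(23)]).as_matrix()
def rrect(x0,x1,y0,y1,r,z=0,n=6):
    pts=[]
    for cx,cy,a0 in ((x1-r,y1-r,0),(x0+r,y1-r,90),(x0+r,y0+r,180),(x1-r,y0+r,270)):
        for a in np.linspace(a0,a0+90,n): pts.append((cx+r*np.cos(np.radians(a)),cy+r*np.sin(np.radians(a)),z))
    return np.array(pts)/1000
def circ(x,y,z,r): 
    a=np.linspace(0,2*np.pi,24); return np.stack([x+r*np.cos(a),y+r*np.sin(a),z+0*a],-1)/1000
def overlay(n,im,curves,box,k,name):
    l,t,r,b=box; o=cv2.resize(im[t:b,l:r,::-1],None,fx=k,fy=k,interpolation=cv2.INTER_CUBIC)
    for P,col in curves:
        q=(proj(n,P)+.5-[l,t])*k
        cv2.polylines(o,[np.round(q*16).astype(np.int32)],True,col,1,cv2.LINE_AA,4)
    cv2.imwrite("pics/"+name,o)
def platcurves(p,yaw):
    R=platR(yaw); f=lambda L:L@R.T+p
    return [(f(rrect(-62,66,-68,68,5)),(0,0,255)),(f(circ(4,50,10,8)),(0,160,0)),(f(circ(4,-50,10,8)),(0,160,0)),(f(np.array([[0,0,0],[.06,0,0]])),(255,0,255))]
def platecurves(p,R,op=.026):
    f=lambda L:L@R.T+p
    return [(f(rrect(-58,62,-66,66,4,4)),(0,0,255)),(f(circ(-12,50,4,11)),(0,255,255)),(f(circ(-12,-50,4,11)),(0,255,255)),(f(circ(4,50,4,5.5)),(0,255,255)),(f(circ(4,-50,4,5.5)),(0,255,255)),(f(rrect(-50,-34,-35,35,1,42)),(0,160,0)),(f(np.array([[24.8+op*1000,-36,40],[24.8+op*1000,36,40]])/1000),(0,160,0))]
E
python3 - <<'E'
from est import *
n="top"; im=np.load("topim.npy"); yaw=54.6; R=platR(yaw)
c=np.array([0.53145678,0.24238012,0.10587713])
ctr=c+R@[-.0016,.0001,0]
p=ctr-R@[.002,0,0]
# slide along viewing ray to z=0.104
T=K(n)[3]; r=p-T[:3,3]; print(p); p=T[:3,3]+r*(.104-T[2,3])/r[2]; print(p)
pp=np.array([.51727,.05113,0]); Rp=Rn.from_euler('z',33.43,degrees=True).as_matrix(); pp=pp-Rp@[.002,0,0]
print(pp)
for n,box,k in (("top",(300,185,440,285),5.7),("side",(270,185,380,285),6)):
    im=np.load(n+"im.npy"); overlay(n,im,platcurves(p,yaw)+platecurves(pp,Rp),box,k,n+"ov1.png")
E
```

```text
[0.52945564 0.23973686 0.1044705 ]
[0.52954224 0.23972103 0.104     ]
[0.51560088 0.05002816 0.        ]
```

View pics/topov1.png

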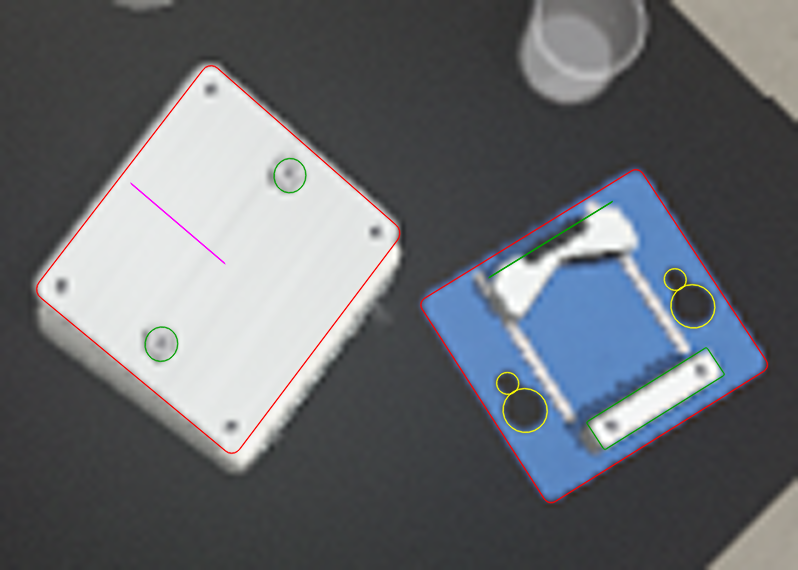

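View pics/sideov1.png

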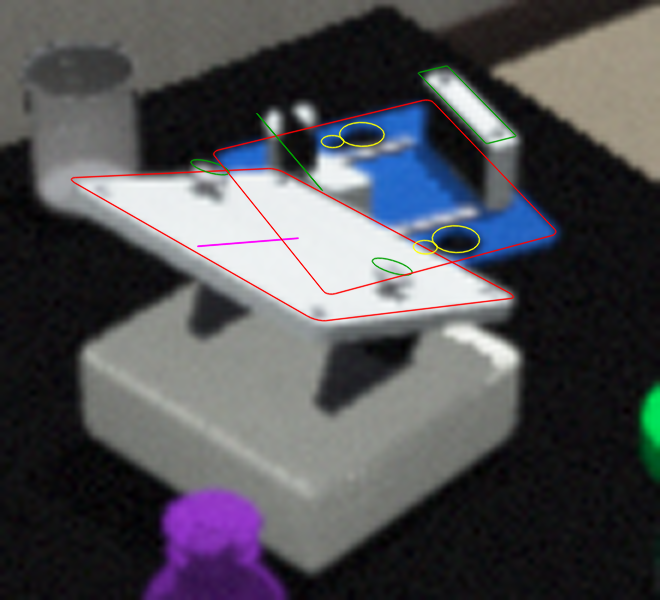

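```bash
cat > poses.py <<'E'
from est import *
def rpy(R): return Rn.from_matrix(R).as_euler('xyz',degrees=True)
RX=Rn.from_euler('x',-90,degrees=True).as_matrix()
PL=np.array([0.5295,0.2397,0.104]); PLYAW=54.6
PP=np.array([.5156,.0500,0.]); PPYAW=33.43
RP=platR(PLYAW)
def tool_for_plate(p,R,gz=.029):  # TCP when plate at pose p,R, grasp gz above underside
    return p+R@np.array([-.042,0,gz-.019]), R@RX
E
python3 - <<'E'
from poses import *
Rp=Rn.from_euler('z',PPYAW,degrees=True).as_matrix()
t,R=tool_for_plate(PP,Rp); print(t,rpy(R))
print(ik(t,rpy(R)))
q,R2=tool_for_plate(PL+RP@[.016,0,0],RP); print(q,rpy(R2),ik(q,rpy(R2)))
q,R2=tool_for_plate(PL+RP@[.016,0,.08],RP); print(q,ik(q,rpy(R2)))
movep(t+[0,0,.12],rpy(R)); print(get_clock())
move_straight(t+[0,0,.0],velocity=.12,contact_N=8)
print(get_clock(),get_tcp_pos()-t,get_contact_force())
close_gripper(50); print(get_finger_gap(),get_clock(),get_contact_force())
E
```

```text
[0.4805485  0.02686145 0.01      ] [-90.     0.    33.43]
[-25.28538333  28.7814171   20.57352817 122.66024707 -18.88391775
  31.51767645  42.61148113]
[0.51337256 0.21700649 0.10304604] [-90.  -23.   54.6] [-24.23457606  17.92570368   5.48484188 124.58423865 -39.82381641
  23.40096235  70.22906632]
[0.4952651  0.19152682 0.17668643] [-46.95620694   9.20097224  33.49794494 124.89567135 -36.20979247
  34.61235413  67.90003358]
3.2
4.35 [4.46620431e-04 6.46764379e-06 5.06796829e-04] [ 0.64658578 -0.28991278 -0.07117577]
0.015576207562217967 5.45 [ 0.59954202 -0.83794004  0.06779761]
```

```bash
python3 - <<'E'
from poses import *
p=get_tcp_pos(); move_straight(p+[0,0,.19],velocity=.2)
print(get_clock(),get_contact_force(),get_finger_gap())
h=.07
q,R2=tool_for_plate(PL+RP@[.016,0,h],RP); movep(q,rpy(R2)); 
print(get_clock(),get_tcp_pos()-q,get_tcp_rot(),get_contact_force(),get_finger_gap(),get_q())
pp=PL+RP@[.016,0,h]
for n,box,k in (("top",(280,185,420,285),5.7),("side",(250,165,380,285),5)):
    im,d=get_image(n); np.save(n+"im2.npy",im); np.save(n+"d2.npy",d)
    overlay(n,im,platcurves(PL,PLYAW)+platecurves(pp,RP),box,k,n+"ov2.png")
E
```

```text
6.55 [ 0.09770501  0.62503957 -3.08870475] 0.015546341065654938
7.25 [-0.00011233 -0.00104549 -0.00069887] [-89.9554658  -22.8567488   54.49142098] [-0.38194605 -0.88231116 -3.08149795] 0.015579873929565472 [-37.93159258  10.03354466  23.14468238 124.63935406 -34.96735354
  32.69833213  66.31827506]
```

View pics/topov2.png

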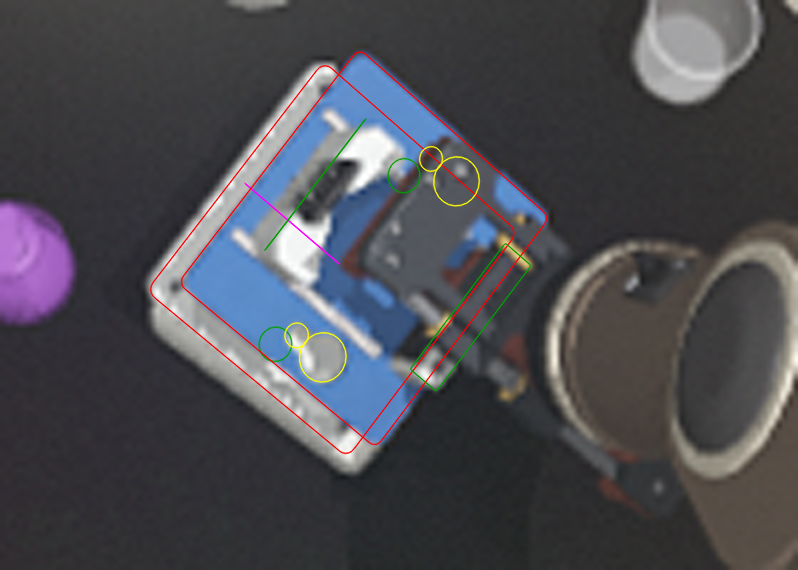

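View pics/sideov2.png

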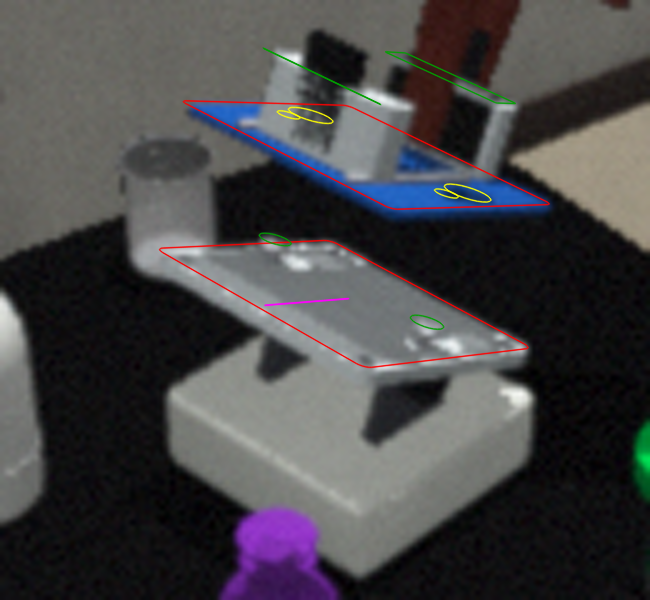

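```bash
python3 - <<'E'
from poses import *
q,R2=tool_for_plate(PL+RP@[.016,0,.018],RP); move_straight(q,frame=rpy(R2),velocity=.08)
print(get_clock(),RP.T@(get_tcp_pos()-q)*1e3,get_tcp_rot(),get_contact_force())
f0=get_contact_force()
q,R2=tool_for_plate(PL+RP@[.016,0,-.004],RP); print(move_straight(q,frame=rpy(R2),velocity=.025,contact_N=10))
q0,_=tool_for_plate(PL+RP@[.016,0,0],RP)
print(get_clock(),RP.T@(get_tcp_pos()-q0)*1e3,get_tcp_rot(),RP.T@(get_contact_force()-f0),get_finger_gap())
pp=PL+RP@[.016,0,0]
for n,box,k in (("top",(280,185,420,285),5.7),("side",(250,165,380,285),5)):
    im,d=get_image(n); np.save(n+"im3.npy",im); np.save(n+"d3.npy",d)
    overlay(n,im,platecurves(pp,RP),box,k,n+"ov3.png")
E
```

```text
8.15 [ 0.0417041  -0.35106728  0.26549448] [-90.014115   -23.00889386  54.57879029] [-0.56783858  0.76546342 -3.01227047]
True
8.8583 [-0.20220652  0.18262578 -0.52594476] [-89.95615346 -22.98901115  54.58681937] [0.76889459 0.03424936 7.62827633] 0.015683427759438297
```

View pics/topov3.png

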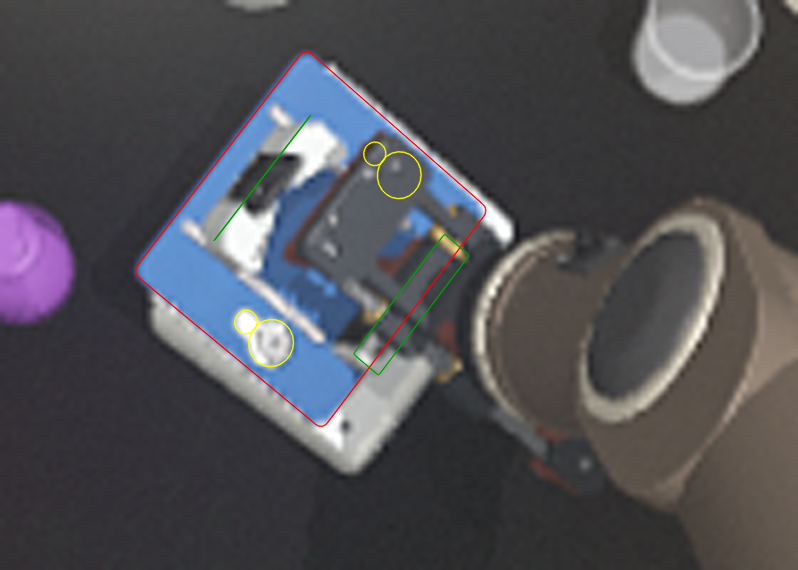

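View pics/sideov3.png

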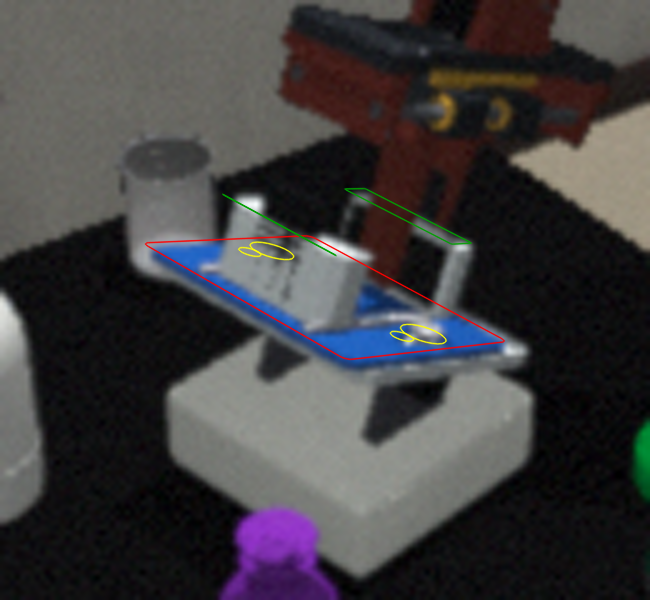

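```bash
python3 - <<'E'
from poses import *
pause(.15)
R2=RP@RX
q0,_=tool_for_plate(PL,RP)
now=RP.T@(get_tcp_pos()-q0)
tgt=q0+RP@[-.001,now[1],now[2]+.0002]
f0=get_contact_force()
print(move_straight(tgt,frame=rpy(R2),velocity=.03,contact_N=25))
print(get_clock(),RP.T@(get_tcp_pos()-q0)*1e3,get_tcp_rot(),RP.T@(get_contact_force()),get_finger_gap())
pause(.25)
print(RP.T@(get_contact_force()))
for n,box,k in (("top",(280,185,420,285),5.7),("side",(250,165,380,285),5)):
    im,d=get_image(n)
    overlay(n,im,platecurves(PL,RP),box,k,n+"ov4.png")
E
```

```text
False
9.7833 [-0.77072377  0.24314305 -0.48000007] [-90.01444565 -23.01536621  54.63708386] [ 4.32036648 -0.20296682 -2.11825191] 0.01572915555010678
[ 3.54635478 -0.16814334 -2.73965498]
```

View pics/topov4.png

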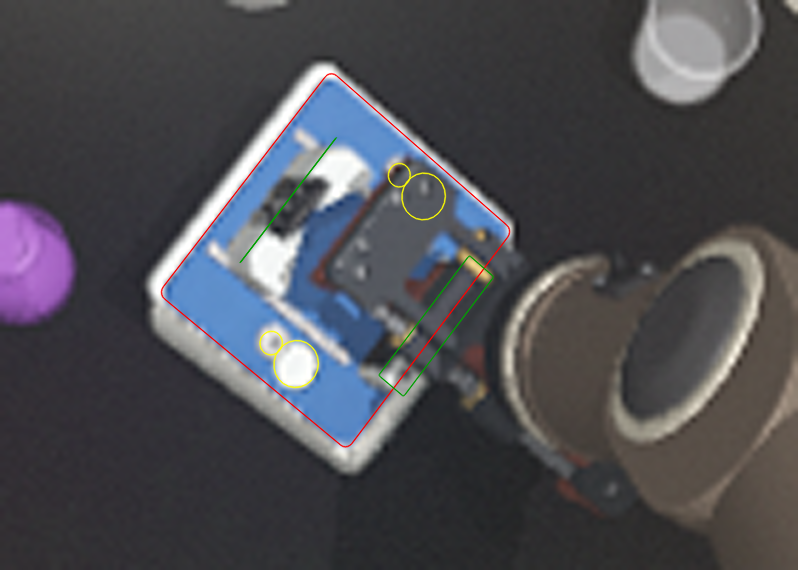

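View pics/sideov4.png

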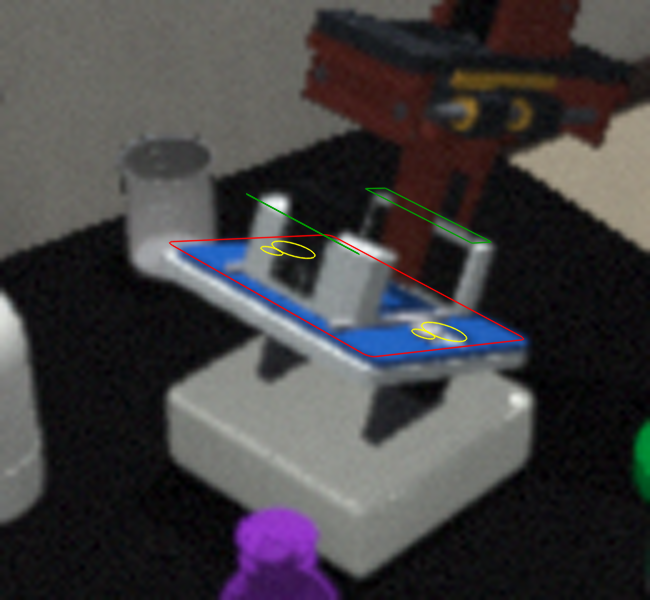

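```bash
python3 - <<'E'
from poses import *
open_jaws(); print(get_clock())
p=get_tcp_pos(); move_straight(p+RP@[0,0,.10],velocity=.15)
print(get_clock(),get_contact_force())
for n,box,k in (("top",(280,185,420,325),4.2),("side",(250,165,410,290),5)):
    im,d=get_image(n); np.save(n+"im5.npy",im); np.save(n+"d5.npy",d)
    overlay(n,im,platecurves(PL+RP@[-.0007,0,0],RP,.026),box,k,n+"ov5.png")
    C=cloud(n,d)
    for r in cut_out(n,"bottle_mid")[:5]:
        m=r["mask"]; c=np.median(C[m],0)
        if np.hypot(*(c[:2]-[.35,.31]))<.05:
            print(n,r["confidence"],r["extent"],c)
            Q=C[m]; Q=Q[(Q[:,2]>.003)&(Q[:,2]<.1)]; print(len(Q),Q.min(0),Q.max(0))
            v,u=np.nonzero(m); print(u.mean(),v.mean(),ray_z(n,u.mean(),v.mean(),.05))
            t=Q[Q[:,2]>.085]; print("stopper",len(t),t.mean(0) if len(t) else None)
    g=(im[...,1].astype(int)-im[...,0]>50)&(C[...,1]>.26)&(C[...,1]<.34)&(C[...,0]>.3)&(C[...,0]<.4)
    v,u=np.nonzero(g); print("green",len(u),u.mean(),v.mean(),ray_z(n,u.mean(),v.mean(),.0925))
E
```

```text
11.3167
12.1333 [ 0.72571244  0.59456129 -0.39293453]
top 0.71 [302.7, 288.4, 323.0, 313.9] [0.34647734 0.30292016 0.06065034]
316 [0.32275861 0.27627527 0.00372105] [0.3761619  0.32829307 0.09916192]
313.374613003096 299.07120743034056 [0.34843764 0.30257229 0.05      ]
stopper 135 [0.3488211  0.30064156 0.09246515]
green 45 313.93333333333334 297.8222222222222 [0.34941163 0.30077842 0.0925    ]
side 0.94 [381.0, 248.8, 406.2, 290.3] [0.34966779 0.32060276 0.05111145]
778 [0.32267748 0.2050033  0.00362515] [0.37598376 0.33457443 0.09375239]
392.10714285714283 270.26275510204084 [0.34946019 0.31895371 0.05      ]
stopper 117 [0.34816671 0.30691677 0.0904364 ]
green 152 392.4078947368421 261.99342105263156 [0.35291903 0.34172673 0.0925    ]
```

View pics/topov5.png

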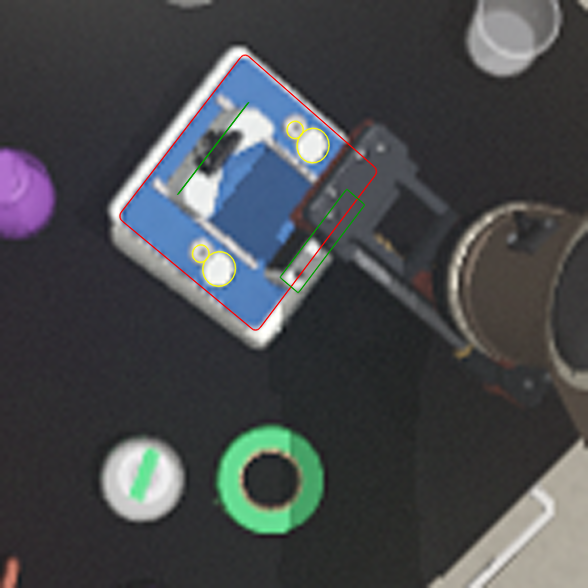

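View pics/sideov5.png

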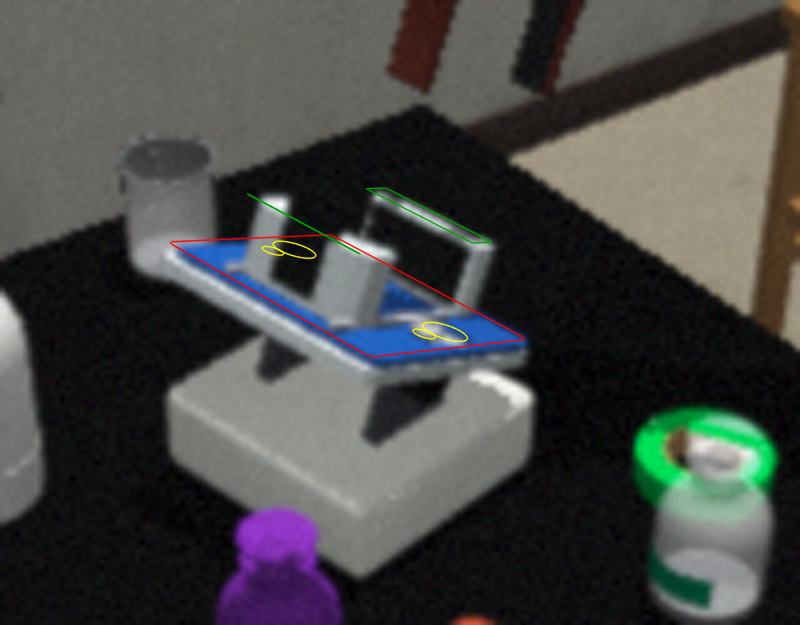

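```bash
cat >> poses.py <<'E'
PB=np.array([.3485,.3015,0]); GH=.021
def tool_bottle(yaw): return Rn.from_euler('z',yaw,degrees=True).as_matrix()@RX
def tool_place(s,x,y,z): # s=+-1 ; TCP when bottle foot at plate coords (x,y,z above plate top), platform frame locked at -.0007
    return PL+RP@np.array([x-.0007,y,.004+z+GH]), RP@Rn.from_euler('z',90*s,degrees=True).as_matrix()@RX
E
python3 - <<'E'
from poses import *
print(get_q())
for s in (1,-1):
    yaw=PLYAW+90*s
    a=ik(PB+[0,0,GH],rpy(tool_bottle(yaw))); b=ik(PB+[0,0,.18],rpy(tool_bottle(yaw)))
    t,R=tool_place(s,-.001,0,0); c=ik(t,rpy(R)); t,R=tool_place(s,-.001,0,.1); e=ik(t,rpy(R))
    for z in (a,b,c,e): print(s,z)
E
```

```text
[-37.66402544   5.95376126  24.40324232 125.71275303 -31.03856415
  35.08251251  64.34622064]
1 [-56.77629241  25.27140779  12.16684173 124.6784808  -10.07851421
  30.94046064 107.52404599]
1 [-53.28778608  10.07707655   7.242406   116.7522804   -1.57734063
  53.25982249  99.38775069]
1 [-27.78950412  16.65423307   8.26866217 122.07567554 -35.74112637
  26.47344338 154.53255551]
1 [-32.01470468   5.80933048  15.32614145 120.4617352  -25.37925622
  38.05791551 145.54001257]
-1 [-66.94565092  26.71693629  25.00718577 125.31524232 -21.06858737
  31.91639416 -61.61845226]
-1 [-63.83562431  10.09089509  19.26343326 117.37819999  -4.14204724
  53.15713625 -77.76224807]
-1 [-47.27044135  18.35835839  31.96840708 123.24025565 -49.18879617
  31.06291232 -12.83266332]
-1 [-48.63797389   5.83517367  33.57423446 121.33264355 -28.4694496
  38.90356175 -31.08030811]
```

```bash
python3 - <<'E'
from poses import *
R=tool_bottle(PLYAW-90)
movep(PB+[0,0,.17],rpy(R)); print(get_clock())
t=PB+[0,0,GH]
print(move_straight(t,frame=rpy(R),velocity=.12,contact_N=6))
print(get_clock(),(get_tcp_pos()-t)*1e3,get_contact_force())
im,d=get_image("side"); crop("side",im,(330,200,470,320),5,"s6.png")
E
```

```text
14.45
False
15.8417 [0.32290031 0.2920881  0.50739142] [ 0.5893691  0.9119207 -0.2778472]
```

View pics/s6.png

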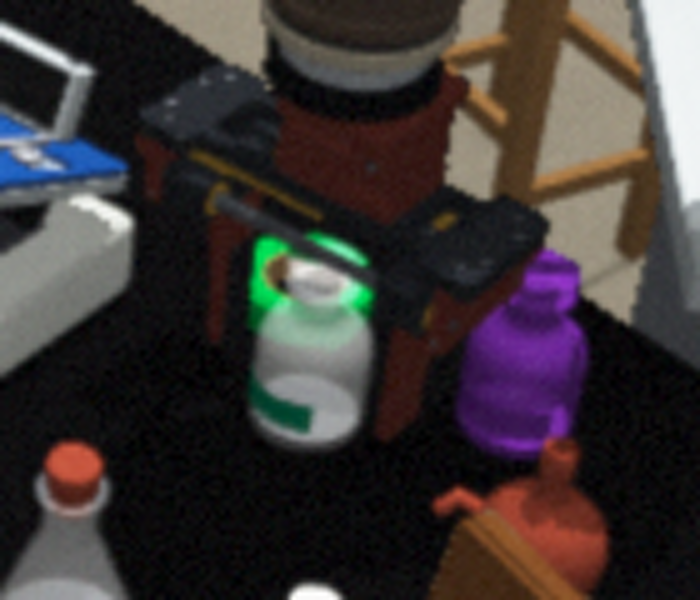

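```bash
python3 - <<'E'
from poses import *
close_gripper(20); print(get_finger_gap(),get_clock(),get_contact_force(), get_tcp_pos())
p=get_tcp_pos(); move_straight(p+[0,0,.2],velocity=.2)
t,R=tool_place(-1,-.001,0,.09); movep(t,rpy(R))
print(get_clock(),RP.T@(get_tcp_pos()-t)*1e3,get_tcp_rot(),rpy(R),get_finger_gap(),get_contact_force())
for n,box,k in (("top",(270,165,430,285),5),("side",(250,135,410,255),5)):
    im,d=get_image(n); np.save(n+"im7.npy",im)
    f=lambda L:(L+[-.0017,0,.094])@RP.T+PL
    overlay(n,im,platecurves(PL+RP@[-.0007,0,0],RP,.026)+[(f(circ(0,0,0,27)),(0,0,255)),(f(circ(0,0,92,17.5)),(0,0,255))],box,k,n+"ov7.png")
E
```

```text
0.05262834766744651 16.5333 [-0.81119773  0.24502529  1.49836938] [0.34848624 0.30153277 0.02104797]
18.525 [-0.24975077  1.24998331 -0.74092844] [-67.12302237   0.08620155 -35.33964582] [-67.    0.  -35.4] 0.052925863599657945 [ 0.37367274  0.33053805 -0.73157434]
```

View pics/topov7.png

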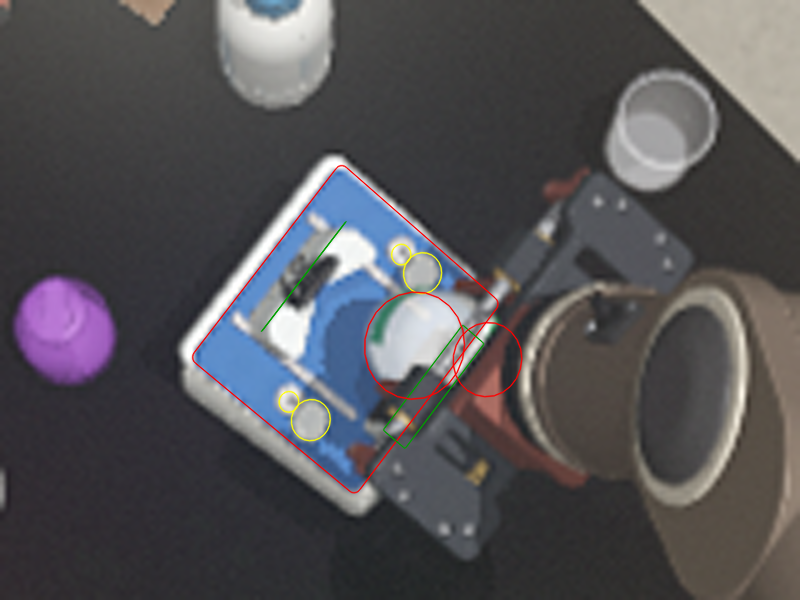

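View pics/sideov7.png

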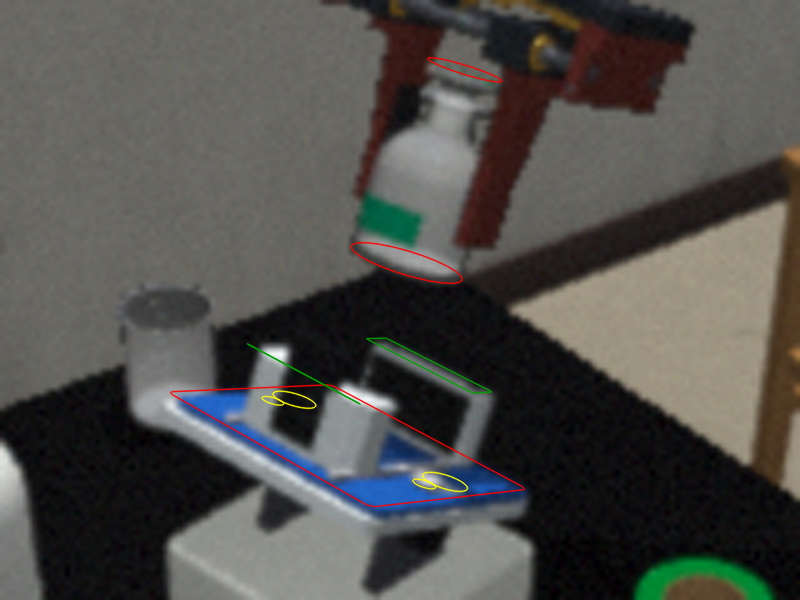

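```bash
python3 - <<'E'
from poses import *
t,R=tool_place(-1,-.001,0,.012); move_straight(t,frame=rpy(R),velocity=.1)
print(get_clock(),RP.T@(get_tcp_pos()-t)*1e3,get_contact_force())
t,R=tool_place(-1,-.001,0,-.004); print(move_straight(t,frame=rpy(R),velocity=.025,contact_N=4))
t0,R=tool_place(-1,-.001,0,0)
print(get_clock(),RP.T@(get_tcp_pos()-t0)*1e3,RP.T@get_contact_force())
for n,box,k in (("top",(270,165,430,285),5),("side",(250,135,410,255),5)):
    im,d=get_image(n)
    crop(n,im,box,k,n+"8.png")
E
```

```text
19.5583 [ 0.24905954 -0.15562241  0.31373267] [-0.14660101  0.07239782 -0.73238898]
True
20.075 [ 0.04774622  0.0738983  -0.62156811] [ 0.7049683  -0.10050359  1.10380378]
```

View pics/top8.png

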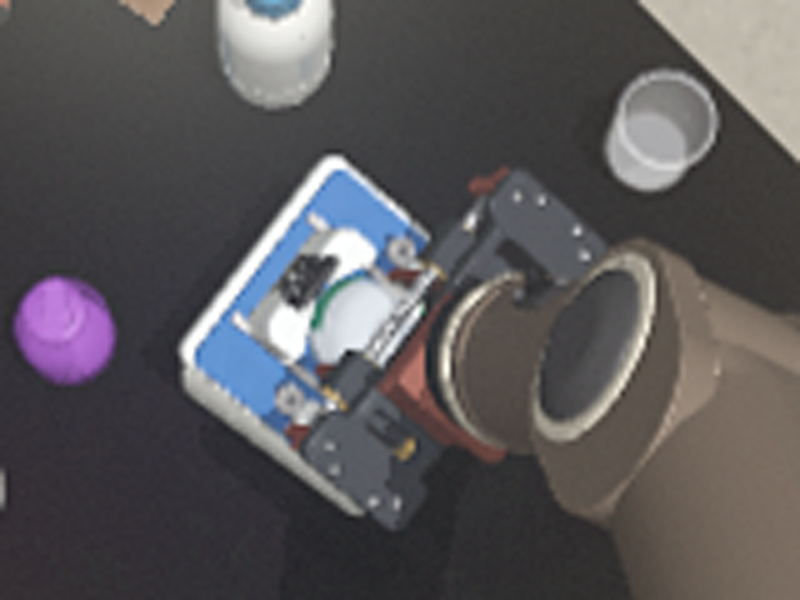

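View pics/side8.png

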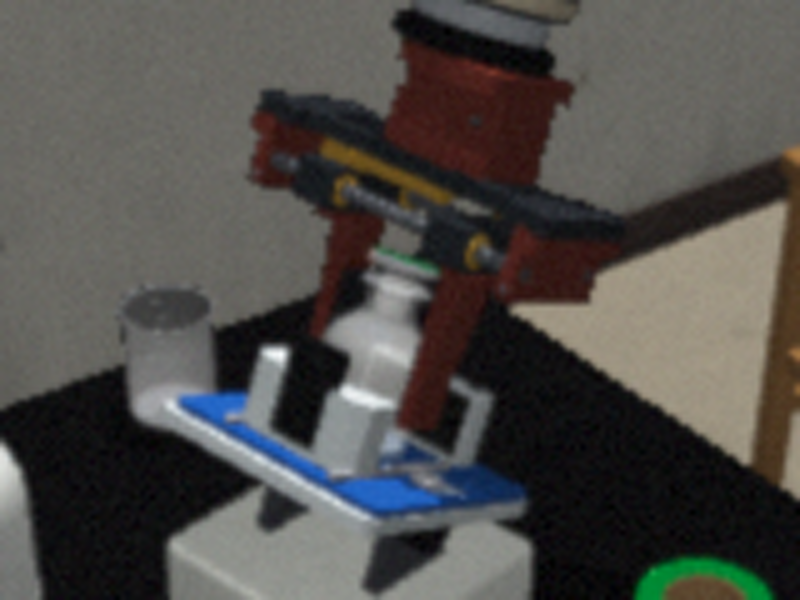

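```bash
python3 - <<'E'
from poses import *
open_jaws(); pause(.1)
p=get_tcp_pos(); move_straight(p+RP@[0,0,.11],velocity=.12)
print(get_clock(),get_contact_force())
b=lambda x,z,r:(circ(x-.7,0,4+z,r)@RP.T+PL,(0,0,255))
for n,box,k in (("top",(270,165,430,285),5),("side",(250,135,410,255),5)):
    im,d=get_image(n)
    overlay(n,im,[b(-7,0,27),b(-7,45,27),b(-7,92,17.5)],box,k,n+"9.png")
E
```

```text
22.0583 [-0.17654585 -0.23333102 -0.03880238]
```

View pics/top9.png

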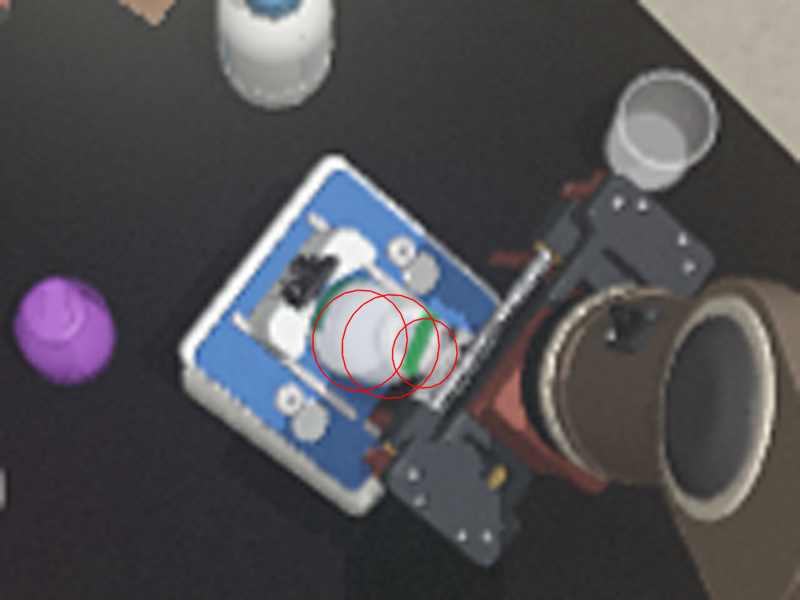

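View pics/side9.png

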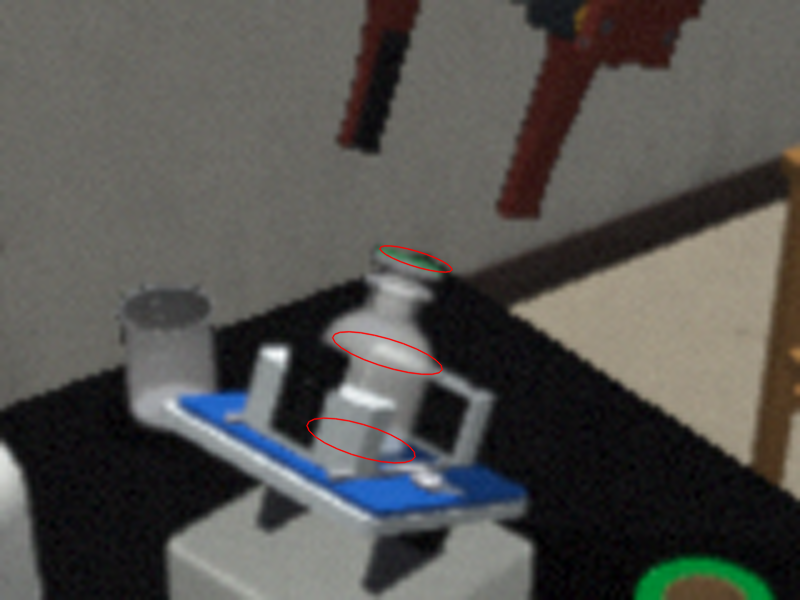

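```bash
python3 - <<'E'
from poses import *
R=RP@Rn.from_euler('z',-90,degrees=True).as_matrix()@RX
O=PL+RP@[-.0007,0,0]
P=lambda x,z:O+RP@np.array([x,0,z])
for x,z in ((.085,.13),(.085,.034),(.04,.034)): print(P(x,z),ik(P(x,z),rpy(R)))
close_gripper(10); print(get_clock(),get_finger_gap())
p=get_tcp_pos(); print((RP.T@(p-O))*1e3)
movep(P(.085,.145),rpy(R)); print(get_clock())
move_straight(P(.085,.034),frame=rpy(R),velocity=.12,contact_N=6)
print(get_clock(),(RP.T@(get_tcp_pos()-O))*1e3,get_contact_force())
for n,box,k in (("top",(270,165,430,285),5),("side",(250,135,410,255),5)):
    im,d=get_image(n); crop(n,im,box,k,n+"10.png")
E
```

```text
[0.54502677 0.26154829 0.25660427] [-54.15991314  10.17652279  35.60055105 111.5235787  -27.5222595
  43.99836597 -38.08575587]
[0.56675572 0.29212389 0.1682358 ] [-52.95222992  20.56957313  34.55034638 113.39746104 -42.13754989
  36.60416095 -25.84974138]
[0.54276032 0.25835908 0.1506529 ] [-50.63497891  18.6886934   33.73328614 118.67496789 -44.54385823
  33.90816563 -20.29982232]
23.5 0.00011460668013860722
[ -1.45632709   0.39690965 134.45758879]
23.9417
25.0167 [85.2056469  -0.51999771 34.63221638] [0.4429026  0.43759273 0.46845793]
```

View pics/top10.png

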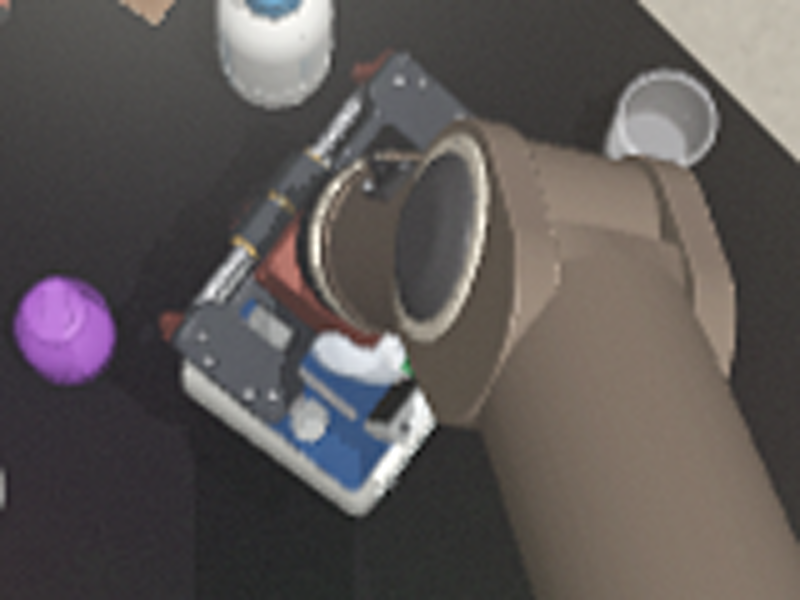

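View pics/side10.png

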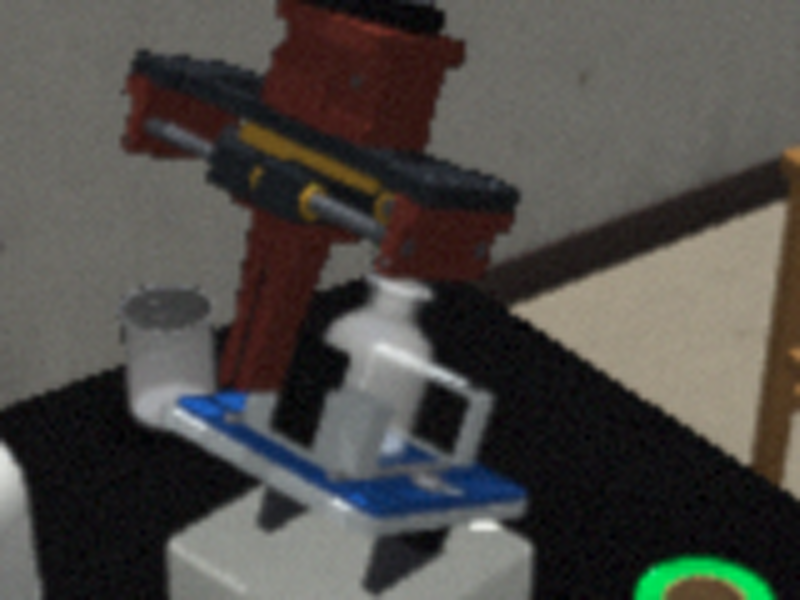

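```bash
python3 - <<'E'
from poses import *
R=RP@Rn.from_euler('z',-90,degrees=True).as_matrix()@RX
O=PL+RP@[-.0007,0,0]
P=lambda x,z:O+RP@np.array([x,0,z])
f0=RP.T@get_contact_force()
x=lambda:((RP.T@(get_tcp_pos()-O))*1e3).round(2)
c=move_straight(P(.036,.034),frame=rpy(R),velocity=.02,contact_N=8)
print(c,get_clock(),x(),RP.T@get_contact_force()-f0)
pause(.15); print(RP.T@get_contact_force()-f0)
E
```

```text
True 26.9833 [44.43 -0.11 34.27] [ 2.3353408   0.17134593 -0.43490623]
[2.1154368  0.54964249 0.73934625]
```

```bash
python3 - <<'E'
from poses import *
R=RP@Rn.from_euler('z',-90,degrees=True).as_matrix()@RX
O=PL+RP@[-.0007,0,0]
P=lambda x,z:O+RP@np.array([x,0,z])
x=lambda:((RP.T@(get_tcp_pos()-O))*1e3).round(2)
for i in range(3):
    c=move_straight(P(.037,.034),frame=rpy(R),velocity=.012,contact_N=9)
    print(c,get_clock(),x(),RP.T@get_contact_force()); pause(.15); print(x(),RP.T@get_contact_force())
    if c and (RP.T@get_contact_force())[0]>7: break
E
```

```text
True 27.525 [44.19 -0.14 34.46] [1.90642051 0.0346366  0.86281   ]
[44.25 -0.15 34.42] [2.36100313 0.15118586 1.36661274]
True 28.0833 [44.01 -0.17 34.68] [ 1.6980747   0.46908571 -0.28967758]
[44.07 -0.11 34.61] [ 2.46489739 -0.76811489  0.10614705]
True 28.6333 [43.91 -0.14 34.79] [ 2.80976561 -0.29939047 -0.08489507]
[43.96 -0.13 34.72] [ 1.55502423 -0.48865982 -0.52972148]
```

```bash
python3 - <<'E'
from poses import *
R=RP@Rn.from_euler('z',-90,degrees=True).as_matrix()@RX
O=PL+RP@[-.0007,0,0]
P=lambda x,z:O+RP@np.array([x,0,z])
x=lambda:((RP.T@(get_tcp_pos()-O))*1e3).round(2)
xt=.0438
for i in range(10):
    move_straight(P(xt,.0347),frame=rpy(R),velocity=.01)
    pause(.2); f=RP.T@get_contact_force(); print(get_clock(),xt,x(),f)
    if f[0]>8: pause(.3);print(RP.T@get_contact_force()); break
    xt-=.0003
for n,box,k in (("top",(270,165,430,285),5),("side",(250,135,410,255),5)):
    im,d=get_image(n); crop(n,im,box,k,n+"11.png")
E
```

```text
29.2333 0.0438 [43.92 -0.07 34.72] [ 3.51395552 -1.42535294  0.25894222]
29.6833 0.0435 [43.86 -0.1  34.8 ] [ 5.46607482 -0.60575018 -0.00864086]
30.1333 0.043199999999999995 [43.78 -0.08 34.84] [ 6.1667169   0.03927567 -0.07785339]
30.5833 0.042899999999999994 [43.73 -0.08 34.86] [ 6.58228856 -0.11698392 -0.35391986]
31.0333 0.04259999999999999 [43.64 -0.11 34.91] [ 7.18218121  0.26321883 -0.32319742]
31.4833 0.04229999999999999 [43.59 -0.1  34.94] [ 6.71381476 -0.39750664 -0.30736309]
31.9333 0.04199999999999999 [43.55 -0.1  34.99] [ 7.50431294 -0.15959072 -0.20372266]
32.3833 0.04169999999999999 [43.48 -0.09 35.03] [ 7.68550429 -0.25029212 -0.3107484 ]
32.8333 0.041399999999999985 [43.43 -0.13 35.1 ] [ 8.08606873 -0.59959512 -0.97472523]
[ 8.64617465 -0.79146752 -0.94486928]
```

View pics/side11.png

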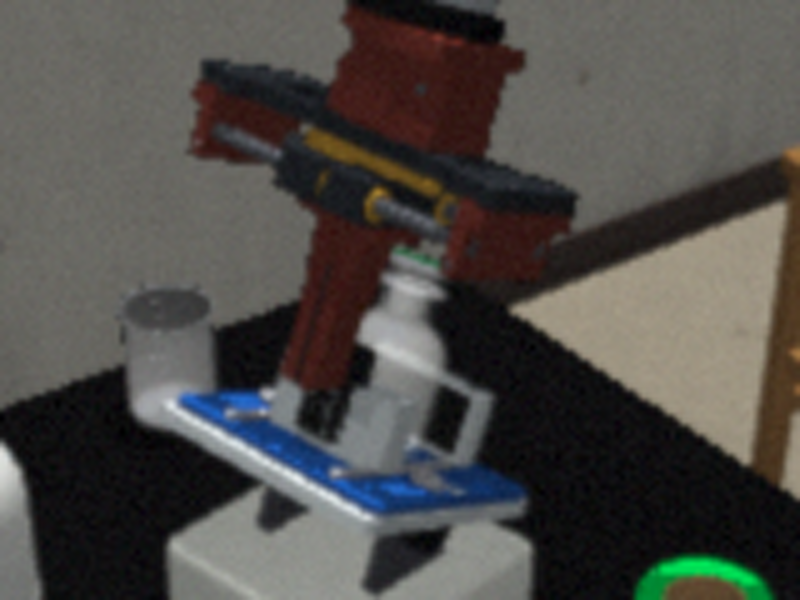

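```bash
python3 - <<'E'
from poses import *
R=RP@Rn.from_euler('z',-90,degrees=True).as_matrix()@RX
O=PL+RP@[-.0007,0,0]
P=lambda x,z:O+RP@np.array([x,0,z])
move_straight(P(.085,.036),frame=rpy(R),velocity=.05)
move_straight(P(.085,.19),frame=rpy(R),velocity=.15)
movep(P(-.12,.24),rpy(R))
print(get_clock(),get_contact_force(),get_tcp_pos())
b=lambda x,z,r:(circ(x-.7,0,4+z,r)@RP.T+PL,(0,0,255))
for n,box,k in (("top",(270,165,430,285),5),("side",(250,135,410,255),5)):
    im,d=get_image(n); overlay(n,im,[b(-7,0,27),b(-7,45,27),b(-7,92,17.5)]+platecurves(O,RP,.0085),box,k,n+"12.png")
E
```

```text
36.2833 [-0.23201116  0.05905354  0.92219687] [0.41176287 0.07352906 0.27834111]
```

View pics/top12.png

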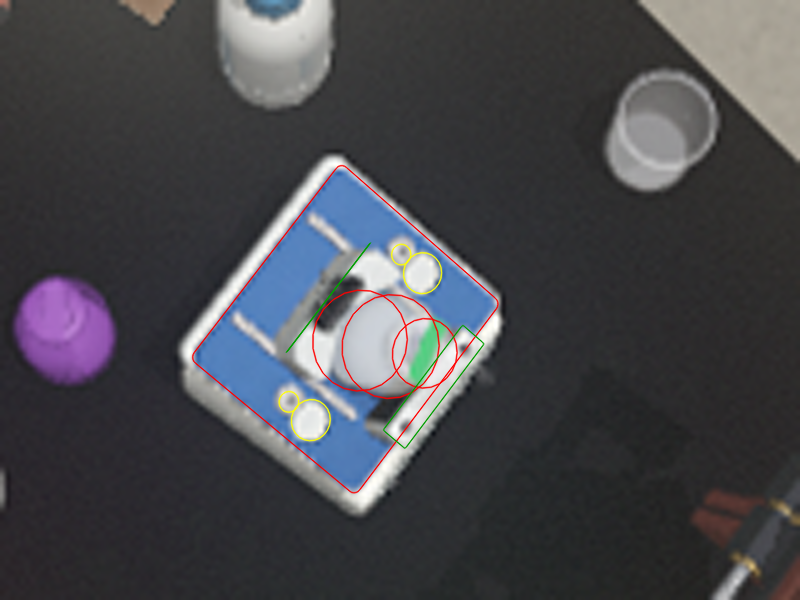

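View pics/side12.png

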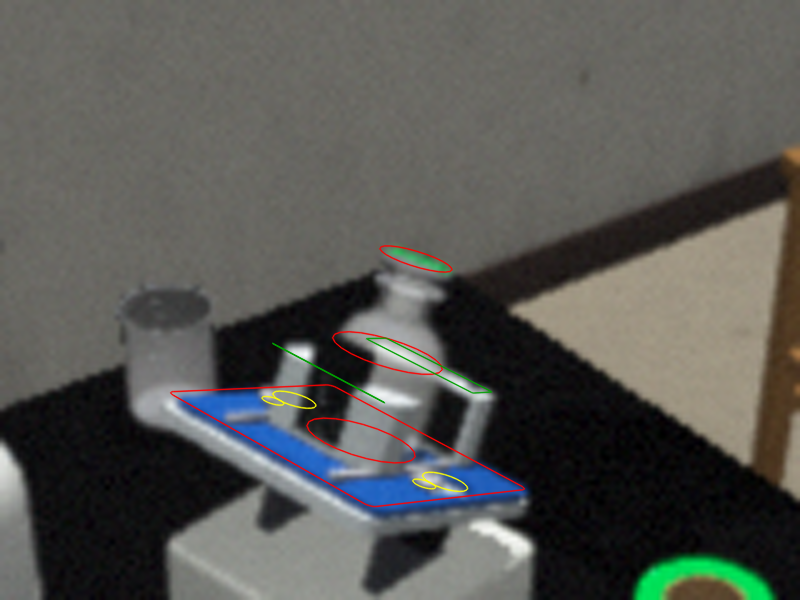

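```bash
python3 - <<'E'
from station import *
finish_job(); print(get_clock())
E
```

```text
the job is handed in; nothing more can be done
the job is handed in; nothing more can be done
```

I carried out every step and handed the job in at about 36 s on the robot's clock. The interface gives no verdict.

- **Plate:** I gripped it by the fixed jaw and pressed it over the studs. The gripper position, compared with the platform position I had found in the pictures, was 16 mm up the slope and within about 0.5 mm of flat. I then slid it down to about x = -0.8 mm, where the studs stand at the top ends of the slots.
- **Bottle:** I set it between the jaws and let go. It stood upright on the slope, a few millimetres above its clamped place.
- **Sliding jaw:** I pushed it until it stopped hard against the bottle, then held about 8 N on the tool. Less the jaw's roughly 2 N of stiffness, that leaves about 6 N on the bottle. Three guarded pushes before that stopped at about 9 N. I could not measure the force between jaw and bottle directly.

In the last pictures, with the arm withdrawn, the plate still matched the locked position. The bottle matched x = -7 mm and stood square, and the jaw back matched an opening of about 8.5 mm. The nearby things in view (beaker, wash bottle, tape) looked where they had been. I did not measure them or check the other things in that last view.

One check disagreed slightly: throughout the job, the side camera showed the model outlines about 1 to 2 pixels (about 2 mm) above the real parts. I took this as its calibration error, because the top camera agreed with the robot to within about 1 mm.

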